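# Hold a power module down in the sprung test nest

### The job

Fold both flaps of the small carton back until they lean outward past upright, and leave them open. Then lift the power module out, lower it upright, heat sink up, into the well of the test nest (either way round), and press it down against the sprung plunger until it sits flat on the hard stops, firmly but without ramming it. Finish while still holding it pressed down there (the spring would lift it if you let go), and leave the other things on the bench where they are.

Things in the scene. Friction and masses are not known exactly. Their poses are not given: they have to be found in the camera images.
- carton: Open-topped cardboard carton, fixed to the bench. Outside 102 (its x) x 118 (its y) x 66 mm high, walls 3 mm, inner floor 12 mm above its underside. Origin: centre of the underside, on the bench; z up. A flap is hinged along each of the two rims at its +y and -y sides.
- flap_a (a joint): Hinge of the cardboard flap on the carton's +y rim (hinge line 57.5 mm from the carton's centre, 66 mm up). Flap 94 mm along the hinge, 42 mm to the free edge, 3 mm thick. 0 = level, shut; grows as the free edge swings up and outward: 1.57 = upright, 2.4 = end. Starts ajar (0.75 to 1.1), moves lightly (0.3 N at the free edge), stays where it is left.
- flap_b (a joint): The same for the flap on the carton's -y rim (hinge line 57.5 mm along its -y). With both flaps ajar a gap of 50 to 75 mm is left between the free edges.
- flap_a_edge (a point): Middle of the free edge of flap_a.
- flap_b_edge (a point): Middle of the free edge of flap_b.
- module_mid (a point): Centre (half-way up) of the power module, loose, 50 mm high, about 0.12 kg: a black plastic base 50 (x) x 36 (y) x 20 mm high, and centred on it an aluminium finned heat sink 40 (x) x 28 (y) x 30 mm high, the part to grip, across its 28 mm. Starts upright on the carton's floor near its middle, its axes nearly those of the carton.
- nest_stop (a point): Centre of the test nest's well at the level of its hard stops, 24 mm above the bench; axes of the nest, z up. The well is 55 (x) x 41 (y) mm, its mouth 42 mm above the bench with a 3 mm chamfer; its long side runs along x, as the module's base does. The module is seated when its underside lies on the stops (its centre 25 mm above this point).
- plunger (a joint): Sprung brass plunger, 20 mm diameter, upright in the middle of the well: 0 = up, its top 12 mm above the stops; grows as it is pushed down (m). Spring: 4 N at the start, rising 0.5 N per mm, so 10 N at 0.012, where the module meets the stops. The push of the module on the stops, beyond the spring, must stay under 40 N.
- jar: Bystander: small clear jar with a white lid, 36 mm diameter, 32 mm high. Origin under its centre.
- tin: Bystander: flat aluminium tin, 44 mm diameter, 22 mm high. Origin under its centre.
- driver: Bystander: small screwdriver, 140 mm long, lying. Origin under its middle.
- brush: Bystander: cleaning brush, 150 mm long, lying. Origin under its middle.
- flux: Bystander: white bottle, 40 mm diameter, 90 mm high. Origin under its centre.
- meter: Bystander: black hand-held meter, 150 (x) x 76 (y) x 46 mm, lying. Origin under its centre.
- board: Bystander: circuit board, 120 (x) x 80 (y) x 16 mm with its parts. Origin under its centre.
- module: The same power module; origin at the centre of its underside, axes as above.
- stop: The two steel stop ledges at the +x and -x ends of the well; tops 24 mm above the bench. The nest around them is fixed: an aluminium base plate 124 (x) x 96 (y) x 12 mm and on it a grey plastic block 92 x 78 mm, 42 mm above the bench. Origin: centre of the nest's underside, axes of the nest.
There are look-alikes about, which are no part of the job. Leave any purple or yellow look-alike of the carton alone. What is shaped like the module but turquoise is not meant.

How it is judged:
By the outcome, as a careful person would: the job done as asked, in the order asked, and still so for the second after the job is handed in, while the arm keeps its last pose, push and grip.
It also fails if it takes over 64 s, if anything falls off the work surface, if the arm or the gripper's body presses on something with over 40 N, if the wrist force passes 120 N, or if a joint passes its speed limit or range.

### The arm

A 7-joint arm with a two-finger parallel gripper is mounted at the origin on the work surface. World frame = base frame: x ahead of the robot, y to its left, z up, the work surface at z = 0. Lengths are in mm, angles in rad, forces in N, time in s.
With the tool pointing down it reaches from about 350 to 900 mm from the base axis. Payload 7.2 kg.
Tool frame: the origin (TCP) lies on the centre line of the jaws, within the pads' length; the fingertips stand 19 mm ahead of it and the grasp point (between the pads) is the TCP; z points along the fingers, y is the direction in which the jaws open and shut (so a half turn about z gives the same grasp; the last joint's range is limited). The gripper opens to 85 mm and grips with 20 to 120 N. Pads are 22 mm wide; open, the fingers measure 114 mm over their backs; the gripper's body (76 mm by 85 mm) begins 54 mm behind the grasp point. The pads swing forward as they close: fully open they stand 13 mm farther back than shut.
Start: joints at [-1.375, 0.411, -0.013, 1.596, 0.006, 1.134, -0.082], TCP at [162.979, 603.379, 250.297] pointing down, gripper open.
Joint ranges: [-2.95, 2.95], [-0.29, 1.99], [-1.47, 1.44], [0.14, 2.54], [-1.03, 4.17], [0.13, 1.85], [-2.86, 2.86]. Speed limits (rad/s): [2.39, 2.39, 3.01, 3.01, 3.14, 3.14, 3.14].

### API

Orientations are given as a rotation vector (axis times angle).
In Python, from bench import r, eyes, order gives the robot as it stands.
- The arm moves only by the shell command python3 -m crank 'ROWS' [FORCE]. ROWS is JSON, a list of rows, each a list of 3 entries, a list of its own where there are three numbers: the shift along the world's x, y, z in cm, then the turn about the world's z in degrees, then the finger opening in cm, from 0 to 8.54. A call has 1 to 20 rows; each row is the pose to reach, as a shift and turn from the pose measured when the call began; what a row does not reach only later rows make up. A row lasts 1/10 s, in which the tool goes at most 50 mm and 8.59 degrees, less where a joint would pass 70% of its speed; a pose out of reach is approached as far as the arm can. A call with a gripper value outside its range is refused whole. The fingers move at their own pace and stop on an object; FORCE is the grip in N (left out, the last holds). Time passes only in rows, so rows that repeat a pose let the fingers close. It gives the time, the measured TCP pose, the force and the opening at its end, in the units of the state.
- r.sense(): the state, without advancing time (a new reading comes with each control period).
- eyes.read_camera(name): name is "scene" or "top" or "wrist"; returns (picture, depth): 384x512x3 uint8, blue, green, red; 384x512 float32, mm along the optical axis (not along the pixel's ray), 0 where there is no reading.
- eyes.camera_model(name): a dict with "fx", "fy", "cx", "cy" (pixels), "xyz" and "orientation" of the camera in the world. Camera axes: x right, y down, z forward; pixel columns grow to the right and rows downward; lengths in mm; the calibration is good to about 2 mm. A picture is of the moment at which its call begins: read the wrist's pose just before it. camera_model takes no time and is no camera call; for the wrist camera it gives the pose at the moment of the call.
- order.finish_job(): hands the job in, once; it reports no verdict.
The state is a dict: "time": time; "qpos": joint angles; "dq": joint speeds; "joint_torque": joint torques, N m; "ee_pos": TCP position; "ee_rot": TCP orientation; "wrist_force": force on the tool from outside, world axes, zero at the start; "moment": the same for the moment, N m; "opening": finger opening in mm.
Only numpy, scipy, OpenCV 4.12 (cv2) and the standard library are available. Lean on these libraries where they do the work, as an engineer would, in place of code of your own. Each camera call takes 0.05 s, during which the arm holds its last target.

## Working session

There is one attempt and no reset: what is moved stays moved. The work goes in short steps, Python scripts to look and compute and a shell command to move; the robot and the scene stay as the last step left them, time stands still between calls to the robot, and variables do not carry over. Pictures are saved under pics/ and viewed, and the job is handed in when it is done.

```bash
ls; mkdir -p pics; python3 - <<'E'
from bench import r, eyes, order
import cv2
print(r.sense())
for n in ("scene","top","wrist"):
    p,d=eyes.read_camera(n); cv2.imwrite(f"pics/{n}0.png",p)
    m=eyes.camera_model(n); print(n,m)
    import numpy as np; np.savez(f"{n}0.npz",p=p,d=d,**{k:np.array(v) for k,v in m.items()})
E
```

```text
pics
{'time': 0.0, 'qpos': array([-1.37519331,  0.41190308, -0.01273025,  1.59707131,  0.00563072,
        1.13429321, -0.08220262]), 'dq': array([ 0.00053557,  0.00059893,  0.00038019, -0.00202043, -0.000845  ,
        0.00117718,  0.00020581]), 'joint_torque': array([ 6.39087975e-04, -6.00616622e+01,  6.82621747e-01, -2.99425703e+01,
        1.39513775e-02,  1.01849178e-02,  1.61488572e-05]), 'ee_pos': array([162.88438072, 602.90741438, 249.43981724]), 'ee_rot': array([-4.13088988e-01, -3.11423485e+00,  2.57168457e-03]), 'wrist_force': array([-0.1166858 , -0.11560385,  0.01079878]), 'moment': array([-0.00769041,  0.01345431,  0.05514812]), 'opening': 85.30074468330301}
scene {'fx': 397.19966725223685, 'fy': 397.19966725223685, 'cx': 262.4517152743829, 'cy': 190.9414125938852, 'xyz': array([1207.03541783, -382.12349879,  845.71911928]), 'orientation': array([-2.07349067, -1.22186956,  0.48777674])}
top {'fx': 444.01224182150975, 'fy': 444.01224182150975, 'cx': 259.41088291285746, 'cy': 186.00079631975308, 'xyz': array([ 290.3128619 ,    6.09934536, 1501.2197028 ]), 'orientation': array([-2.12380554,  2.13372046, -0.16891742])}
wrist {'fx': 345.43050875929896, 'fy': 345.43050875929896, 'cx': 256.9680998598996, 'cy': 189.69744900714926, 'xyz': array([ 86.27667131, 624.62466655, 373.08355271]), 'orientation': array([2.28788901, 1.75207248, 0.27276539])}
```

View pics/scene0.png

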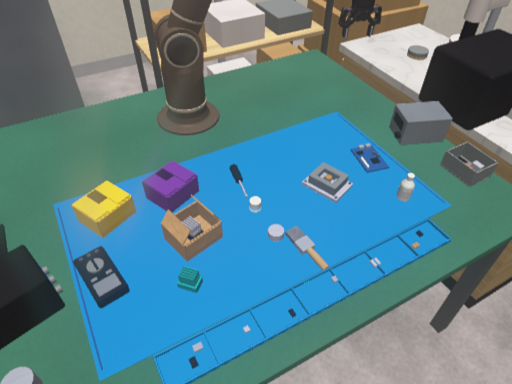

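View pics/top0.png

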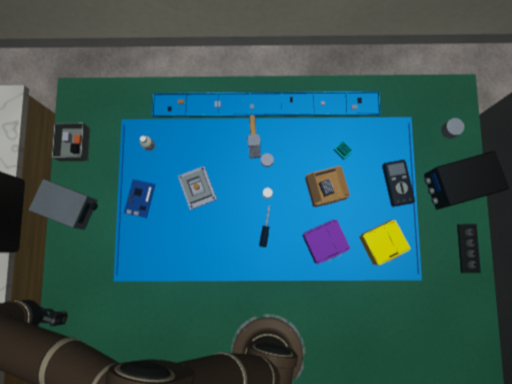

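View pics/wrist0.png

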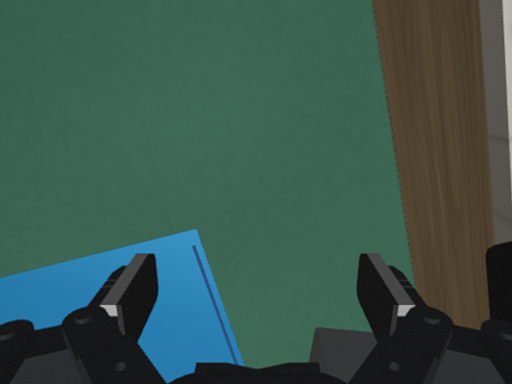

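The brown carton with the grey module is at top (327,186) and scene (192,229). Purple (top 326,241) and yellow (386,242) are its look-alikes, and the turquoise block (343,151) is the module's. The nest is at top (197,187). I'll confirm these in enlarged crops and measure.

```bash
cat > h.py <<'E'
import numpy as np, cv2
from scipy.spatial.transform import Rotation as R
def cloud(d,m):
    v,u=np.mgrid[0:d.shape[0],0:d.shape[1]]
    c=np.stack([(u-m['cx'])/m['fx']*d,(v-m['cy'])/m['fy']*d,d],-1)
    w=c@R.from_rotvec(m['orientation']).as_matrix().T+m['xyz']
    w[d<=0]=np.nan
    return w
def load(n):
    z=np.load(n); m={k:z[k] for k in ('fx','fy','cx','cy','xyz','orientation')}
    return z['p'],z['d'],m,cloud(z['d'],m)
def snap(n,tag):
    from bench import eyes
    m=eyes.camera_model(n); p,d=eyes.read_camera(n)
    np.savez(f"{tag}.npz",p=p,d=d,**{k:np.array(v) for k,v in m.items()})
    cv2.imwrite(f"pics/{tag}.png",p); return p,d,m,cloud(d,m)
def proj(m,P):
    c=(np.asarray(P,float)-m['xyz'])@R.from_rotvec(m['orientation']).as_matrix()
    return np.stack([c[...,0]/c[...,2]*m['fx']+m['cx'],c[...,1]/c[...,2]*m['fy']+m['cy']],-1)
E
python3 - <<'E'
from h import *
p,d,m,w=load('top0.npz'); ps,ds,ms,ws=load('scene0.npz')
def crop(p,x,y,s,k): return cv2.resize(p[y-s:y+s,x-s:x+s],None,fx=k,fy=k,interpolation=cv2.INTER_CUBIC)
a=np.vstack([np.hstack([crop(p,327,186,30,6),crop(p,197,187,30,6)])[:290],]) 
b=np.hstack([crop(ps,192,229,36,5),crop(ps,327,181,36,5)])
b=b[:300]
a=cv2.copyMakeBorder(a[40:340],0,0,0,0,0)
cv2.imwrite('pics/crop1.png',np.vstack([a,b]))if a.shape[1]==b.shape[1] else None
# heights in a grid
for (x,y) in [(327,186),(197,187),(326,241),(343,151),(267,193),(267,159),(254,148),(264,235),(146,142),(398,183),(140,198)]:
    print((x,y),w[y,x].round(0))
for nm,ww in(('top',w),('scene',ws)):
    c=w[186,327];
E
```

```text
(327, 186) [ 536. -203.   52.]
(197, 187) [537. 230.  37.]
(326, 241) [ 357. -200.   11.]
(343, 151) [ 657. -262.   43.]
(267, 193) [517.  -5.  30.]
(267, 159) [635.  -6.  22.]
(254, 148) [675.  39.  18.]
(264, 235) [377.   6.  21.]
(146, 142) [684. 398.  71.]
(398, 183) [ 547. -443.   35.]
(140, 198) [506. 429.   4.]
```

View pics/crop1.png

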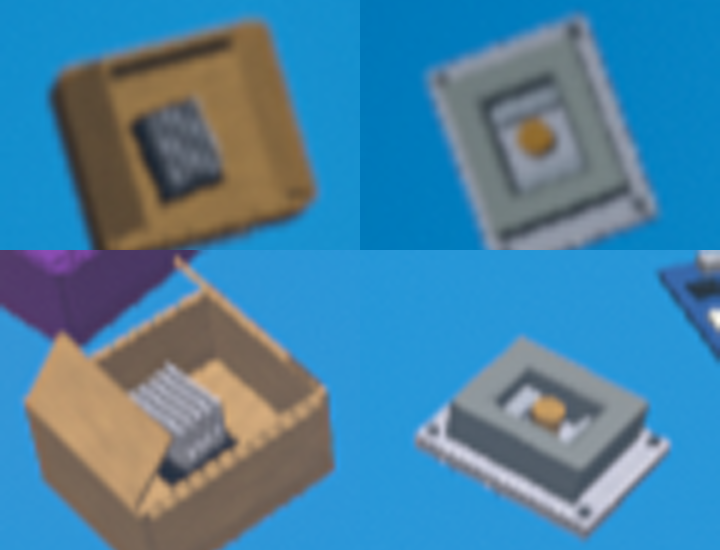

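```bash
python3 - <<'E'
from h import *
p,d,m,w=load('top0.npz'); ps,ds,ms,ws=load('scene0.npz')
Rt=R.from_rotvec([-0.413,-3.114,0.0026]).as_matrix(); print('tool axes cols\n',Rt.round(3), 'ytool ang',np.degrees(np.arctan2(Rt[1,1],Rt[0,1])))
wm=np.load('wrist0.npz'); Rc=R.from_rotvec(wm['orientation']).as_matrix(); print('cam\n',Rc.round(3)); print('cam in tool',Rt.T@Rc@np.eye(3), Rt.T@(wm['xyz']-[162.88,602.9,249.44]))
# nest: block top points z 38..46, carton rim z 62..70
for nm,c,lo,hi in (('nest blk',(537,230),38,47),('nest plate',(537,230),8,16),('carton all',(536,-203),25,120)):
    P=[]
    for ww in (w,ws):
        q=ww.reshape(-1,3); q=q[np.isfinite(q[:,0])]
        s=(np.hypot(q[:,0]-c[0],q[:,1]-c[1])<95)&(q[:,2]>lo)&(q[:,2]<hi)
        q=q[s]; rect=cv2.minAreaRect(q[:,:2].astype(np.float32)); print(nm,len(q),rect, q[:,2].mean())
E
```

```text
tool axes cols
 [[-0.965  0.261 -0.001]
 [ 0.261  0.965 -0.002]
 [ 0.    -0.002 -1.   ]] ytool ang 74.8902689079658
cam
 [[ 0.261  0.919  0.295]
 [ 0.965 -0.248 -0.081]
 [-0.001  0.306 -0.952]]
cam in tool [[-2.07318490e-04 -9.52126366e-01 -3.05704662e-01]
 [ 9.99999903e-01 -3.16032998e-04  3.06128403e-04]
 [-3.88085685e-04 -3.05704569e-01  9.52126339e-01]] [  79.6307066     0.79737507 -123.63686339]
nest blk 323 ((539.5250244140625, 234.53590393066406), (93.19927978515625, 78.02464294433594), 20.943601608276367) 41.29923154295378
nest blk 428 ((541.1796875, 237.37791442871094), (94.91980743408203, 83.8552017211914), 20.582801818847656) 43.06115709066108
nest plate 292 ((539.3251953125, 229.49453735351562), (147.94482421875, 113.9822006225586), 27.61501121520996) 11.301473132737819
nest plate 287 ((542.38623046875, 235.9007568359375), (125.255859375, 98.94061279296875), 21.655136108398438) 12.874529368090485
carton all 877 ((534.2058715820312, -204.37109375), (112.53946685791016, 121.2613525390625), 14.124639511108398) 68.44073877544737
carton all 1930 ((540.3616943359375, -201.5666046142578), (113.6055679321289, 118.98208618164062), 14.555971145629883) 60.25972873506999
```

```bash
python3 -m crank '[[[4,-4,0],6,8.5],[[8,-8,0],12,8.5],[[12,-12,0],18,8.5],[[16,-16,0],24,8.5],[[20,-20,0],29.5,8.5],[[24,-24,0],29.5,8.5],[[28,-28,0],29.5,8.5],[[31,-31,0],29.5,8.5],[[34,-34.5,0],29.5,8.5],[[35,-36.5,0],29.5,8.5],[[35.5,-36.8,0],29.5,8.5],[[35.5,-36.8,0],29.5,8.5],[[35.5,-36.8,0],29.5,8.5],[[35.5,-36.8,0],29.5,8.5]]'
python3 - <<'E'
from h import *
from bench import r
s=r.sense(); print(s['time'],s['ee_pos'],s['ee_rot'],s['dq'].round(3))
p,d,m,w=snap('wrist','wr_nest')
E
```

```text
time: 1.55
ee_pos: [516.6, 237.1, 249.5]
ee_rot: [0.398, -3.116, 0.001]
wrist_force: [-0.1, -0.4, 0.6]
opening: 84.7
1.55 [516.56322686 237.06286836 249.47697932] [ 3.98251824e-01 -3.11570064e+00  7.95088690e-04] [-0.005 -0.003  0.003 -0.002  0.001 -0.002  0.004]
```

View pics/wr_nest.png

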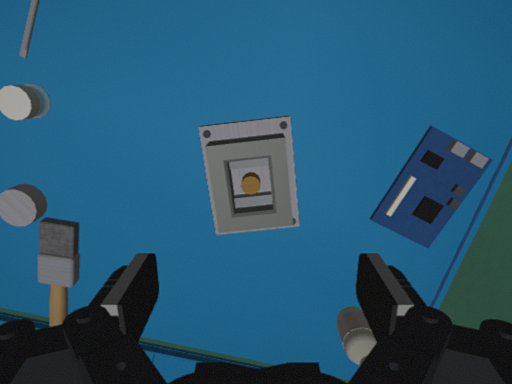

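The nest is at the picture's centre. The plunger is at (250,183), and the well spans about (228–273, 157–214), with a clear view into it. Next I'll fit the block's top, the well and the plunger.

```bash
cat > nest.py <<'E'
from h import *
import sys
p,d,m,w=load(sys.argv[1]+'.npz')
c=np.array([540,235.])
dist=np.hypot(w[...,0]-c[0],w[...,1]-c[1])
def rect(mask):
    q=w[mask][:,:2].astype(np.float32); return cv2.minAreaRect(q),len(q),w[mask][:,2].mean().round(1)
blk=(dist<75)&(w[...,2]>38)&(w[...,2]<46)
print('block',rect(blk))
pl=(dist<100)&(w[...,2]>8)&(w[...,2]<16)
print('plate',rect(pl))
plate=(dist<15)&(w[...,2]>30)&(w[...,2]<40); print('plunger',rect(plate),w[plate].mean(0))
led=(dist<35)&(w[...,2]>20)&(w[...,2]<28);print('ledges',rect(led))
# well: hole in block mask
b=blk.astype(np.uint8); b=cv2.morphologyEx(b,cv2.MORPH_CLOSE,np.ones((3,3)))
cs,h=cv2.findContours(b,cv2.RETR_CCOMP,cv2.CHAIN_APPROX_NONE)
Rc=R.from_rotvec(m['orientation']).as_matrix()
def onz(uv,z):
    r=np.stack([(uv[:,0]-m['cx'])/m['fx'],(uv[:,1]-m['cy'])/m['fy'],np.ones(len(uv))],-1)@Rc.T
    return m['xyz']+r*((z-m['xyz'][2])/r[:,2])[:,None]
for k,cc in enumerate(cs):
    if cv2.contourArea(cc)<300: continue
    q=onz(cc[:,0].astype(float),42.); rr=cv2.minAreaRect(q[:,:2].astype(np.float32)); print('contour',h[0,k],rr)
E
python3 nest.py wr_nest
```

```text
block (((541.3582763671875, 237.19435119628906), (92.82837677001953, 78.14310455322266), 21.117599487304688), 4750, np.float64(41.6))
plate (((541.2479248046875, 237.22743225097656), (124.38711547851562, 96.20401763916016), 21.020586013793945), 3242, np.float64(11.9))
plunger (((540.795654296875, 237.18548583984375), (18.894792556762695, 18.460596084594727), 14.600944519042969), 295, np.float64(35.5)) [540.37088084 237.00516741  35.50651051]
ledges (((543.1871337890625, 237.85812377929688), (52.371673583984375, 41.17028045654297), 21.046369552612305), 831, np.float64(23.7))
contour [-1 -1  1 -1] ((540.7936401367188, 237.07122802734375), (92.72402954101562, 77.9238052368164), 21.01344871520996)
contour [-1 -1 -1  0] ((540.1658325195312, 237.06561279296875), (56.2802619934082, 42.520023345947266), 20.91525650024414)
```

```bash
python3 -m crank '[[[0,-4,0],0,8.5],[[0,-8.5,0],0,7],[[0,-13,0],0,5],[[0,-17.5,0],0,3],[[0,-22,0],0,0],[[0,-26.5,0],0,0],[[0,-31,0],0,0],[[0,-35.5,0],0,0],[[0,-40,0],0,0],[[0,-43,0],0,0],[[0,-44,0],0,0],[[0,-44,0],0,0],[[0,-44,0],0,0],[[0,-44,0],0,0]]'
python3 - <<'E'
from h import *
from bench import r
s=r.sense(); print(s['time'],s['ee_pos'],s['ee_rot'],s['dq'].round(3))
p,d,m,w=snap('wrist','wr_car')
E
```

```text
time: 3.0
ee_pos: [517.2, -200.6, 249.5]
ee_rot: [0.404, -3.115, -0.001]
wrist_force: [-0.2, 0.6, -0.6]
opening: 0.2
3.0 [ 517.15734498 -200.55264939  249.46100211] [ 4.03520395e-01 -3.11530291e+00 -6.68717986e-04] [ 0.001  0.002  0.006 -0.003  0.003  0.001  0.005]
```

View pics/wr_car.png

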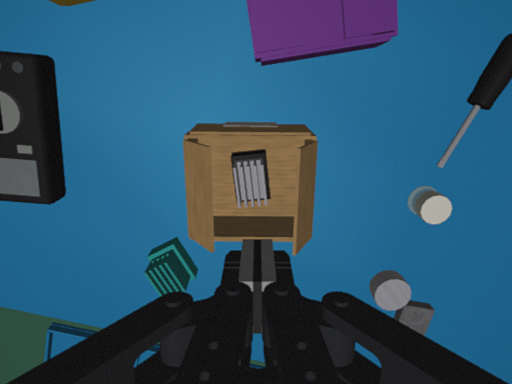

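The brown carton holds the grey-finned module, with the heat sink at (250,183). Its flap edges run along x≈207 and x≈300. The purple carton (320,25) and turquoise block (168,270) stay untouched.

```bash
python3 - <<'E'
from h import *
p,d,m,w=load('wr_car.npz')
cv2.imwrite('pics/wr_car_crop.png',cv2.resize(p[110:265,165:335],None,fx=4,fy=3.8,interpolation=cv2.INTER_CUBIC)[:600])
c=np.array([538,-203.])
L=lambda lo,hi,rad,c=c:(np.hypot(w[...,0]-c[0],w[...,1]-c[1])<rad)&(w[...,2]>lo)&(w[...,2]<hi)
gray=(p.max(-1).astype(int)-p.min(-1))<35
def rect(k):
    return cv2.minAreaRect(w[k][:,:2].astype(np.float32)),k.sum(),w[k][:,2].mean().round(1)
k=L(56,66,32)&gray; print('sink top',rect(k),w[k].mean(0))
k=L(27,37,40)&gray; print('base top',rect(k))
k=L(8,16,70); print('floor',rect(k))
k=L(56,115,90); print('rim+flaps',rect(k))
a=np.radians(14.6); ex=np.array([np.cos(a),np.sin(a)]); ey=np.array([-ex[1],ex[0]])
X=(w[...,:2]-c)@ex; Y=(w[...,:2]-c)@ey
for s in(1,-1):
    k=L(68,112,90)&(s*Y>15)&(abs(X)<50)
    q=np.stack([s*Y[k],w[k][:,2]],-1); print('flap',s,k.sum(),'z max',np.percentile(q[:,1],99),'Y at top',np.median(q[q[:,1]>np.percentile(q[:,1],95)],0), np.polyfit(q[:,0],q[:,1],1),X[k].min(),X[k].max())
k=L(60,70,80)&(abs(abs(X)-50)<6)
for s in (1,-1):
    kk=L(62,70,80)&(s*X>40)&(s*X<60)&(abs(Y)<25); print('rim x',s,np.percentile(s*X[kk],[2,50,98]) if kk.any() else None, kk.sum())
    if kk.sum()>20: print(np.degrees(np.arctan(np.polyfit(Y[kk],X[kk],1)[0])))
E
```

```text
sink top (((535.5438842773438, -201.63742065429688), (40.78445816040039, 28.035017013549805), 20.909448623657227), np.int64(585), np.float64(61.4)) [ 534.61069103 -202.40560721   61.41495985]
base top (((535.1680908203125, -201.45164489746094), (50.164180755615234, 35.27273941040039), 20.78839683532715), np.int64(446), np.float64(31.7))
floor (((541.990234375, -200.44320678710938), (88.01392364501953, 112.34791564941406), 14.00821304321289), np.int64(4876), np.float64(11.8))
rim+flaps (((535.5076293945312, -201.6129608154297), (112.0357666015625, 120.17991638183594), 14.215826034545898), np.int64(7097), np.float64(79.7))
flap 1 1986 z max 104.89443407712682 Y at top [ 41.63409061 104.51450108] [ -1.72783161 175.4412003 ] -47.36307144409566 47.504231039352916
flap -1 2711 z max 100.62056865383212 Y at top [ 31.10910505 100.24109406] [ -1.17082974 136.11654426] -47.75740094853524 46.84153752818057
rim x 1 [47.14074879 48.39673909 52.9761009 ] 240
-1.3222168434762331
rim x -1 [48.34431297 51.24050158 54.2797856 ] 422
0.23803772633598552
```

View pics/wr_car_crop.png

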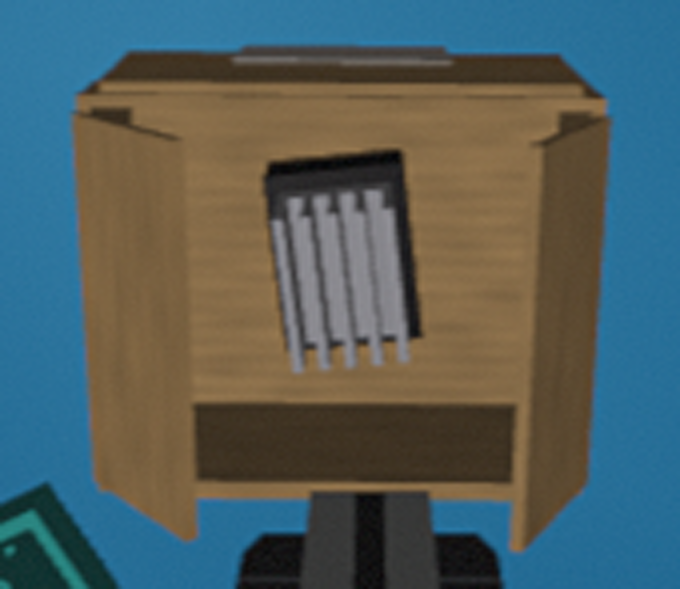

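```bash
python3 -m crank '[[[1,0.1,-4],0,0],[[1.9,0.25,-8],0,0],[[1.9,0.25,-12],0,0],[[1.9,0.25,-15],0,0],[[1.9,0.25,-15],0,0],[[1.6,1.45,-15],0,0],[[1.3,2.65,-15],0,0],[[1.1,3.5,-15],0,0],[[0.9,4.2,-15],0,0],[[0.7,5.0,-15],0,0],[[0.67,5.1,-15],0,0],[[0.67,5.1,-15],0,0],[[0.67,5.1,-15],0,0]]'
python3 - <<'E'
from h import *
p,d,m,w=snap('wrist','wr_f1'); p2,*_=snap('scene','sc_f1')
cv2.imwrite('pics/f1.png',np.hstack([cv2.resize(p[:300,100:400],(400,400)),cv2.resize(p2[150:290,120:260],(400,400),interpolation=cv2.INTER_CUBIC)]))
E
```

```text
time: 4.35
ee_pos: [523.8, -150.2, 99.6]
ee_rot: [0.403, -3.116, 0.0]
wrist_force: [0.8, 0.6, -0.2]
opening: 0.0
```

View pics/f1.png

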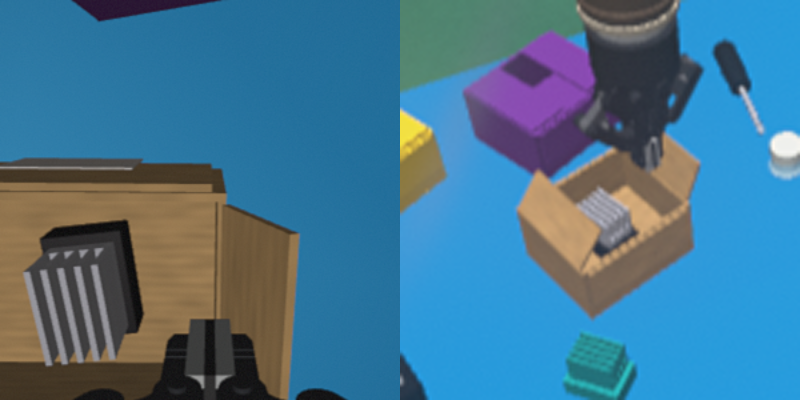

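The +y flap leans outward, with its free edge right of the hinge line in the wrist view at (297,235). Next, the other flap.

```bash
python3 -m crank '[[[0.9,-3.5,0],0,0],[[1.5,-6.0,0],0,0],[[1.8,-7.2,0],0,0],[[2.1,-8.4,0],0,0],[[2.35,-9.3,0],0,0],[[2.55,-10,0],0,0],[[2.64,-10.4,0],0,0],[[2.64,-10.4,0],0,0],[[2.64,-10.4,0],0,0],[[2.4,-9.4,0],0,0],[[1.6,-6.2,4],0,3],[[0.5,-5.2,8],0,5],[[-0.5,-5.2,12],6,6],[[-0.5,-5.2,14],6,6],[[-0.5,-5.2,14],6,6],[[-0.5,-5.2,14],6,6]]'
python3 - <<'E'
from h import *
from bench import r
s=r.sense(); print(s['ee_pos'],s['ee_rot'])
p,d,m,w=snap('wrist','wr_f2'); p2,*_=snap('scene','sc_f2')
cv2.imwrite('pics/f2.png',np.hstack([cv2.resize(p[50:350,100:400],(400,400)),cv2.resize(p2[150:290,120:260],(400,400),interpolation=cv2.INTER_CUBIC)]))
c=np.array([537,-201.8]);a=np.radians(14.2); ex=np.array([np.cos(a),np.sin(a)]); ey=np.array([-ex[1],ex[0]])
X=(w[...,:2]-c)@ex; Y=(w[...,:2]-c)@ey
for s in(1,-1):
    k=(abs(X)<47)&(s*Y>50)&(s*Y<110)&(w[...,2]>70)&(w[...,2]<115)
    q=np.stack([s*Y[k],w[k][:,2]],-1)
    print(s,k.sum(),q.max(0) if k.any() else 0, 'angle',3.1416-np.arctan(np.polyfit(q[:,0],q[:,1],1)[0]))
gray=(p.max(-1).astype(int)-p.min(-1))<35
for lo,hi in((56,66),(27,37)):
    k=(abs(X)<35)&(abs(Y)<35)&(w[...,2]>lo)&(w[...,2]<hi)&gray
    print(cv2.minAreaRect(w[k][:,:2].astype(np.float32)),w[k][:,2].mean())
E
```

```text
time: 6.05
ee_pos: [518.7, -201.3, 239.5]
ee_rot: [-0.566, 3.09, 0.0]
wrist_force: [-0.4, -0.8, -0.4]
opening: 60.2
[ 518.68608898 -201.28376104  239.49249773] [-5.65895130e-01  3.08977245e+00  4.66973958e-04]
1 3055 [ 78.31921682 105.68359048] angle 2.017512933548976
-1 3204 [ 75.82970808 107.12172366] angle 1.9809400895188973
((535.281005859375, -202.16946411132812), (39.922943115234375, 27.21931266784668), 21.0177001953125) 61.4143626758109
((534.8861083984375, -201.6360626220703), (49.59469985961914, 34.99734878540039), 21.177000045776367) 31.635051515528556
```

View pics/f2.png

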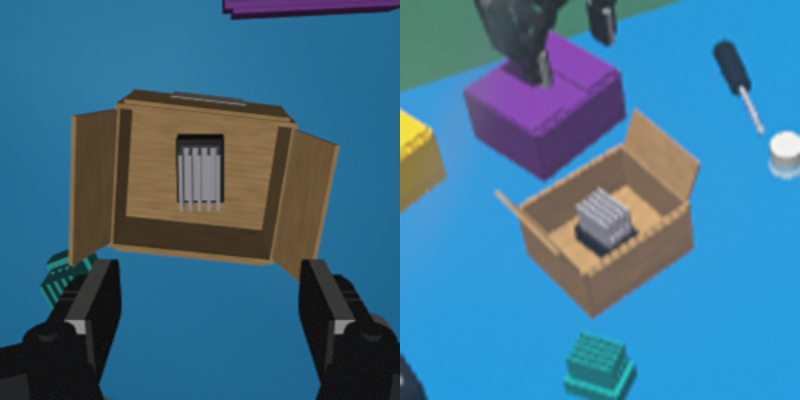

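Both flaps are at about 2.0 rad, past upright. The module is at (535.2,-201.8), yaw 21°, and the tool's yaw matches. Descending to grip.

```bash
python3 -m crank '[[[0.8,0,-3],0,6],[[1.65,-0.05,-7],0,6],[[1.65,-0.05,-11],0,6],[[1.65,-0.05,-14],0,6],[[1.65,-0.05,-16],0,6],[[1.65,-0.05,-17.5],0,6],[[1.65,-0.05,-18.4],0,6],[[1.65,-0.05,-18.4],0,6],[[1.65,-0.05,-18.4],0,6]]' 80
python3 - <<'E'
from h import *
from bench import r
s=r.sense(); print(s['ee_pos'],s['wrist_force'])
p,d,m,w=snap('wrist','wr_g'); p2,*_=snap('scene','sc_g')
cv2.imwrite('pics/g.png',np.hstack([cv2.resize(p[50:350,100:400],(400,400)),cv2.resize(p2[150:290,120:260],(400,400),interpolation=cv2.INTER_CUBIC)]))
E
```

```text
time: 7.05
ee_pos: [535.0, -202.2, 54.6]
ee_rot: [0.565, -3.089, -0.001]
wrist_force: [1.3, -0.6, 0.9]
opening: 59.8
[ 535.01898162 -202.17754671   54.64417054] [ 1.30700875 -0.62755179  0.91016691]
```

View pics/g.png

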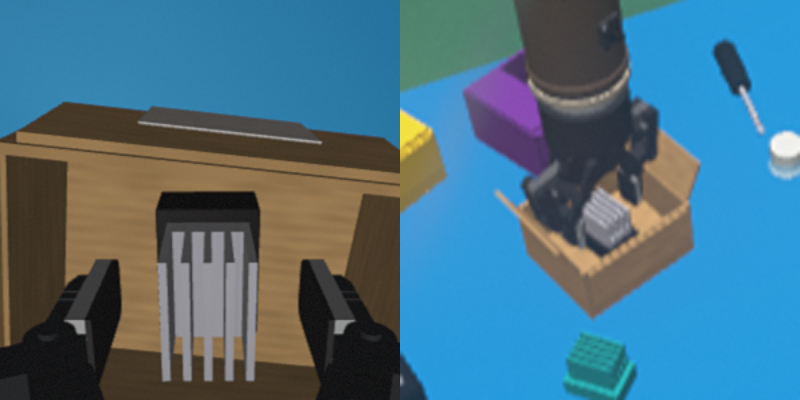

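The pads at (118,300) and (300,300) straddle the heat sink centred at (208,300). Closing and lifting.

```bash
python3 -m crank '[[[0,0,0],0,1.5],[[0,0,0],0,1.5],[[0,0,0],0,1.5],[[0,0,0],0,1.5],[[0,0,0],0,1.5],[[0,0,0],0,1.5]]' 90
python3 -m crank '[[[0,0,1],0,1.5],[[0,0,2.5],0,1.5],[[0,0,5],0,1.5],[[0,0,8],0,1.5],[[0,0,11],0,1.5],[[0,0,13],0,1.5],[[0,0,13],0,1.5],[[0,0,13],0,1.5]]'
python3 - <<'E'
from h import *
from bench import r
s=r.sense(); print(s['ee_pos'],s['wrist_force'],s['opening'])
p,d,m,w=snap('wrist','wr_l'); p2,*_=snap('scene','sc_l')
cv2.imwrite('pics/l.png',np.hstack([cv2.resize(p[50:350,100:400],(400,400)),cv2.resize(p2[120:290,120:290],(400,400),interpolation=cv2.INTER_CUBIC)]))
E
```

```text
time: 7.75
ee_pos: [536.1, -202.5, 56.3]
ee_rot: [-0.565, 3.089, -0.001]
wrist_force: [-1.8, 0.3, 5.6]
opening: 26.5
time: 8.55
ee_pos: [536.0, -202.4, 187.0]
ee_rot: [-0.565, 3.088, -0.001]
wrist_force: [-0.5, -0.8, -1.9]
opening: 26.5
[ 536.0376269  -202.39979186  186.99934884] [-0.47351125 -0.81056356 -1.91710808] 26.47032417043739
```

View pics/l.png

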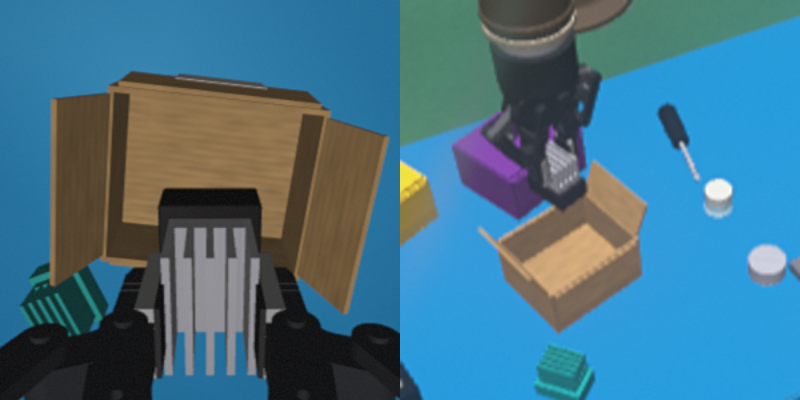

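Held upright. The grip closed with the fingertips touching the base top (5.6 N, TCP +1.7 mm), which helps the pressing later. Now I'll measure the module in the hand.

```bash
cat > hand.py <<'E'
from h import *
import sys
def meas(tag,tcp):
    p,d,m,w=load(tag+'.npz'); tcp=np.array(tcp)
    k=(np.hypot(w[...,0]-tcp[0],w[...,1]-tcp[1])<34)&(abs(w[...,2]-tcp[2]-6)<3.5)
    v,u=np.nonzero(k); print('sink top px',u.min(),u.max(),v.min(),v.max(),k.sum())
    q=w[k]; A=np.c_[q[:,:2]-tcp[:2],np.ones(len(q))]; f=np.linalg.lstsq(A,q[:,2],rcond=None)[0]
    print('plane slopes deg',np.degrees(np.arctan(f[:2])),'z',f[2]-tcp[2]); print(cv2.minAreaRect(q[:,:2].astype(np.float32)), 'tcp',tcp)
    a=np.radians(21); e=np.array([np.cos(a),np.sin(a)]); X=(w[...,:2]-tcp[:2])@e; Y=(w[...,:2]-tcp[:2])@np.array([-e[1],e[0]])
    # black base top strip at +x end
    k=(X>19)&(X<30)&(abs(Y)<22)&(abs(w[...,2]-(tcp[2]-24.5))<5)
    print('base strip',k.sum(), X[k].min(),X[k].max(),Y[k].min(),Y[k].max(),np.median(w[k][:,2])-tcp[2])
    k=(X>21)&(X<30)&(abs(Y)<22)&(w[...,2]>tcp[2]-50)&(w[...,2]<tcp[2]-15)
    if k.any(): print('front face X',np.percentile(X[k],[5,50,95]),'z',w[k][:,2].min()-tcp[2],'Y',Y[k].min(),Y[k].max())
if __name__=='__main__': meas(sys.argv[1],eval(sys.argv[2]))
E
python3 hand.py wr_l '[536.04,-202.4,187.0]'
```

```text
sink top px 186 327 239 330 3426
plane slopes deg [-0.04184615  0.04408795] z 5.5539552346313315
((535.594482421875, -201.2805633544922), (41.26483917236328, 54.04109191894531), 21.12848472595215) tcp [ 536.04 -202.4   187.  ]Traceback (most recent call last):
  File "hand.py", line 15, in <module>
    if __name__=='__main__': meas(sys.argv[1],eval(sys.argv[2]))
                             ~~~~^^^^^^^^^^^^^^^^^^^^^^^^^^^^^^^
  File "hand.py", line 12, in meas
    print('base strip',k.sum(), X[k].min(),X[k].max(),Y[k].min(),Y[k].max(),np.median(w[k][:,2])-tcp[2])
                                ~~~~~~~~^^
    return umr_minimum(a, axis, None, out, keepdims, initial, where)
ValueError: zero-size array to reduction operation minimum which has no identity
```

```bash
python3 - <<'E'
from h import *
p,d,m,w=load('wr_l.npz'); t=np.array([536.04,-202.4,187.0])
a=np.radians(21.0); e=np.array([np.cos(a),np.sin(a)]); n=np.array([-e[1],e[0]])
X=(w[...,:2]-t[:2])@e; Y=(w[...,:2]-t[:2])@n; Z=w[...,2]-t[2]
for v in range(186,300,6): print(v,[(round(float(X[v,u]),1),round(float(Y[v,u]),1),round(float(Z[v,u]),1)) for u in (225,240,256,270,290)])
for v in (200,210): print([(u,round(float(Y[v,u]),1),round(float(Z[v,u]),1)) for u in (*range(214,224),*range(290,302))])
print(proj(m,[*t[:2]+e*25,t[2]-24.4]),proj(m,[*t[:2]+e*20,t[2]+5.6]))
E
```

```text
186 [(13.6, -27.8, -175.0), (13.7, -14.3, -175.0), (14.1, 0.2, -176.2), (13.6, 12.9, -174.5), (13.8, 31.0, -174.9)]
192 [(-24.7, -14.7, -41.6), (-24.9, -7.1, -41.0), (-24.8, 0.9, -41.1), (-24.8, 7.9, -41.2), (-24.4, 18.1, -42.1)]
198 [(-25.4, -13.7, -30.6), (-24.7, -6.7, -32.4), (-24.9, 1.0, -31.7), (-24.9, 7.6, -31.8), (-24.9, 17.1, -31.6)]
204 [(-25.0, -13.0, -23.4), (-25.0, -6.2, -23.4), (-24.3, 1.0, -25.3), (-24.1, 7.4, -25.7), (-24.3, 16.5, -25.1)]
210 [(-21.2, -13.4, -25.7), (-21.8, -6.3, -24.0), (-21.8, 1.0, -24.1), (-21.4, 7.4, -25.1), (-21.6, 16.5, -24.5)]
216 [(-18.9, -13.3, -24.0), (-19.9, -6.3, -21.7), (-19.9, 1.0, -21.4), (-19.5, 7.3, -22.4), (-18.6, 16.6, -24.4)]
222 [(-20.4, -12.3, -13.5), (-19.6, -6.0, -15.3), (-20.0, 1.0, -14.4), (-20.2, 7.0, -13.9), (-15.7, 16.7, -24.2)]
228 [(-19.8, -11.9, -8.8), (-20.3, -5.6, -7.5), (-19.5, 1.0, -9.3), (-19.4, 6.9, -9.5), (-20.0, 15.1, -8.0)]
234 [(-20.3, -11.3, -1.9), (-19.6, -5.4, -3.2), (-19.6, 1.0, -3.3), (-20.0, 6.6, -2.2), (-20.4, 14.5, -1.5)]
240 [(-19.7, -10.9, 2.3), (-20.1, -5.1, 3.1), (-20.2, 1.1, 3.4), (-19.5, 6.5, 2.1)
[... 1195 characters left out ...]
 (293, 18.2, -28.4), (294, 18.8, -29.9), (295, 35.8, -174.7), (296, 36.9, -175.8), (297, 37.8, -175.5), (298, 38.5, -174.2), (299, 39.6, -175.2), (300, 40.4, -174.7), (301, 41.4, -175.2)]
[(214, -38.8, -175.5), (215, -37.7, -173.5), (216, -36.9, -174.7), (217, -36.1, -176.1), (218, -16.5, -25.2), (219, nan, nan), (220, -15.6, -24.7), (221, -15.1, -24.8), (222, -14.7, -24.9), (223, -14.2, -25.3), (290, 16.5, -24.5), (291, 17.1, -25.6), (292, 17.5, -25.1), (293, 17.9, -24.6), (294, 18.3, -24.0), (295, 18.8, -24.2), (296, 37.0, -174.1), (297, 38.0, -174.9), (298, 39.1, -176.2), (299, 39.8, -174.7), (300, 40.8, -175.1), (301, 41.7, -174.8)]
[254.58886345 297.21497126] [253.95338972 330.75324608]
```

```bash
python3 -m crank '[[[0,2,0],0,1.5],[[0,6,0],0,1.5],[[0.1,10,0],0,1.5],[[0.2,14.5,0],0,1.5],[[0.3,19,0],0,1.5],[[0.4,23.5,0],0,1.5],[[0.5,28,0],0,1.5],[[0.55,32,0],0,1.5],[[0.55,36,0],0,1.5],[[0.55,39,0],0,1.5],[[0.55,41.5,-1],0,1.5],[[0.55,43,-3],0,1.5],[[0.55,43.7,-5],0,1.5],[[0.55,43.86,-6],0,1.5],[[0.55,43.86,-6.5],0,1.5],[[0.55,43.86,-6.5],0,1.5],[[0.55,43.86,-6.5],0,1.5],[[0.55,43.86,-6.5],0,1.5]]' 110
python3 - <<'E'
from h import *
from bench import r
s=r.sense(); print(s['ee_pos'],s['ee_rot'],s['wrist_force'],s['opening'])
p,d,m,w=snap('wrist','wr_n'); p2,*_=snap('scene','sc_n')
cv2.imwrite('pics/n.png',np.hstack([cv2.resize(p[50:350,100:400],(400,400)),cv2.resize(p2[100:240,260:400],(400,400),interpolation=cv2.INTER_CUBIC)]))
c=s['ee_pos'][:2]
dist=np.hypot(w[...,0]-541.2,w[...,1]-237.2)
for lo,hi in((38,46),(8,16)):
    k=(dist<90)&(w[...,2]>lo)&(w[...,2]<hi); a=np.radians(21.05); e=np.array([np.cos(a),np.sin(a)]); n=np.array([-e[1],e[0]])
    q=w[k][:,:2]-[541.2,237.2]; print(lo,k.sum(),np.percentile(q@e,[.5,99.5]),np.percentile(q@n,[.5,99.5]),w[k][:,2].mean())
t=s['ee_pos']; X=(w[...,:2]-[541.2,237.2])@e; Y=(w[...,:2]-[541.2,237.2])@n; Z=w[...,2]-t[2]
k=(X<-15)&(X>-32)&(abs(Y)<25)&(abs(Z+33)<7); print('base end face X',np.median(X[k]),'Y',np.percentile(Y[k],[.5,99.5]),k.sum())
E
```

```text
time: 10.45
ee_pos: [541.5, 236.1, 121.5]
ee_rot: [-0.564, 3.089, 0.001]
wrist_force: [-0.3, -0.1, -0.3]
opening: 26.1
[541.52242516 236.05272536 121.46321748] [-5.63677797e-01  3.08937669e+00  1.16586444e-03] [-0.27840225 -0.0606355  -0.26090882] 26.12514861900162
38 7966 [-45.86782369  26.3343398 ] [-38.59995855  38.939974  ] 41.66067111892877
8 5401 [-61.83710794  44.03976762] [-47.67475002  47.87724177] 11.92029575634316
base end face X -25.110537492682116 Y [-17.55690401  17.69627784] 711
```

View pics/n.png

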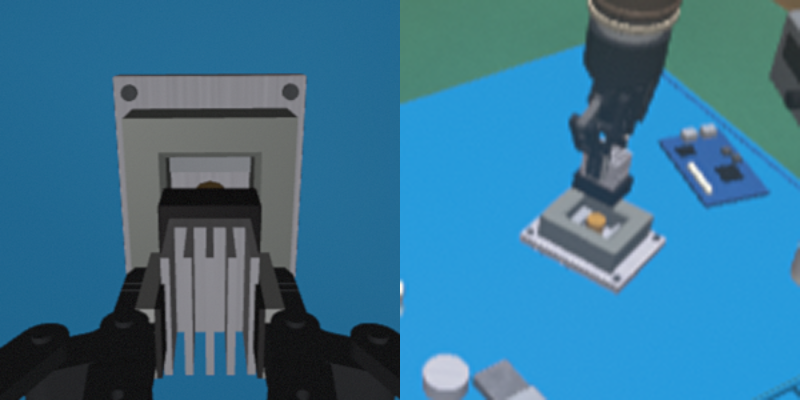

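The module is centred over the well in the wrist view: base ends at −25.1 mm, sides at ±17.6 mm in nest axes. I'll lower it to just above the plunger.

```bash
python3 -m crank '[[[0,0,-1],0,1.5],[[0,0,-2],0,1.5],[[0,0,-2.7],0,1.5],[[0,0,-3.2],0,1.5],[[0,0,-3.7],0,1.5],[[0,0,-3.7],0,1.5],[[0,0,-3.7],0,1.5]]' 110; python3 -m crank '[[[0,0,-0.2],0,1.5],[[0,0,-0.4],0,1.5],[[0,0,-0.6],0,1.5],[[0,0,-0.8],0,1.5],[[0,0,-0.8],0,1.5],[[0,0,-0.8],0,1.5]]'
```

```text
time: 11.25
ee_pos: [541.4, 236.3, 84.3]
ee_rot: [-0.564, 3.09, 0.001]
wrist_force: [0.4, 0.1, -1.0]
opening: 26.0
time: 11.85
ee_pos: [541.6, 236.4, 76.6]
ee_rot: [-0.564, 3.089, 0.002]
wrist_force: [0.1, 0.3, 5.1]
opening: 26.3
```

```bash
python3 -m crank '[[[0,0,-0.2],0,1.5],[[0,0,-0.4],0,1.5],[[0,0,-0.6],0,1.5],[[0,0,-0.7],0,1.5],[[0,0,-0.7],0,1.5],[[0,0,-0.7],0,1.5]]'; python3 - <<'E'
from bench import r
print(r.sense()['wrist_force'],r.sense()['moment'])
E
```

```text
time: 12.45
ee_pos: [541.7, 236.4, 69.9]
ee_rot: [-0.564, 3.089, 0.002]
wrist_force: [-2.5, -1.0, 7.6]
opening: 26.3
[-2.46982836 -1.02195879  7.59624915] [-0.20408519  0.5327372   0.01764119]
```

```bash
python3 -m crank '[[[0,0,-0.05],0,1.5],[[0,0,-0.1],0,1.5],[[0,0,-0.1],0,1.5],[[0,0,-0.1],0,1.5]]';  python3 -m crank '[[[0,0,-0.05],0,1.5],[[0,0,-0.1],0,1.5],[[0,0,-0.1],0,1.5],[[0,0,-0.1],0,1.5]]'
```

```text
time: 12.85
ee_pos: [541.7, 236.4, 69.2]
ee_rot: [-0.564, 3.089, 0.002]
wrist_force: [-2.1, -0.7, 7.3]
opening: 26.0
time: 13.25
ee_pos: [541.7, 236.4, 68.6]
ee_rot: [-0.564, 3.089, 0.002]
wrist_force: [-2.1, -1.7, 8.3]
opening: 26.1
```

```bash
python3 -m crank '[[[0,0,-0.05],0,1.5],[[0,0,-0.1],0,1.5],[[0,0,-0.1],0,1.5],[[0,0,-0.1],0,1.5]]';  python3 -m crank '[[[0,0,-0.05],0,1.5],[[0,0,-0.1],0,1.5],[[0,0,-0.1],0,1.5],[[0,0,-0.1],0,1.5]]'
```

```text
time: 13.65
ee_pos: [541.7, 236.4, 68.4]
ee_rot: [-0.564, 3.089, 0.002]
wrist_force: [-3.6, -2.1, 12.3]
opening: 25.9
time: 14.05
ee_pos: [541.7, 236.4, 68.4]
ee_rot: [-0.564, 3.088, 0.003]
wrist_force: [-4.3, -1.9, 13.6]
opening: 25.9
```

```bash
python3 -m crank '[[[0,0,-0.1],0,1.5],[[0,0,-0.15],0,1.5],[[0,0,-0.15],0,1.5],[[0,0,-0.15],0,1.5]]' 115
python3 - <<'E'
from h import *
from bench import r
s=r.sense(); print(s['ee_pos'],s['ee_rot'],s['wrist_force'],s['moment'])
p,d,m,w=snap('wrist','wr_s'); p2,*_=snap('scene','sc_s')
cv2.imwrite('pics/s.png',np.hstack([cv2.resize(p[50:350,100:400],(400,400)),cv2.resize(p2[100:240,260:400],(400,400),interpolation=cv2.INTER_CUBIC)]))
a=np.radians(21.05); e=np.array([np.cos(a),np.sin(a)]); n=np.array([-e[1],e[0]])
X=(w[...,:2]-[541.2,237.2])@e; Y=(w[...,:2]-[541.2,237.2])@n; Z=w[...,2]
b=p.max(-1)
k=(X<-20.5)&(X>-24.5)&(abs(Y)<16)&(abs(Z-44)<6); print('base top z',np.median(Z[k]),k.sum())
k=(X<-30)&(X>-44)&(abs(Y)<30)&(abs(Z-42)<6); print('block top z',np.median(Z[k]),k.sum())
k=(abs(X)<19)&(abs(Y)<13)&(abs(Z-74)<3); q=np.c_[X[k],Y[k],np.ones(k.sum())]; f=np.linalg.lstsq(q,Z[k],rcond=None)[0]; print('sink top z',f[2],'tilt deg',np.degrees(f[:2]),k.sum())
E
```

```text
time: 14.45
ee_pos: [541.7, 236.4, 68.3]
ee_rot: [-0.564, 3.088, 0.004]
wrist_force: [-6.6, -2.1, 18.1]
opening: 25.8
[541.68743166 236.39026789  68.34325264] [-0.56358379  3.08823825  0.0035715 ] [-6.57407614 -2.1241915  18.06699775] [-0.60324485  1.38069189 -0.02609261]
base top z 43.78130439993939 615
block top z 41.8038078403866 3972
sink top z 73.73004285001956 tilt deg [-0.04588004 -0.17042993] 2288
```

View pics/s.png

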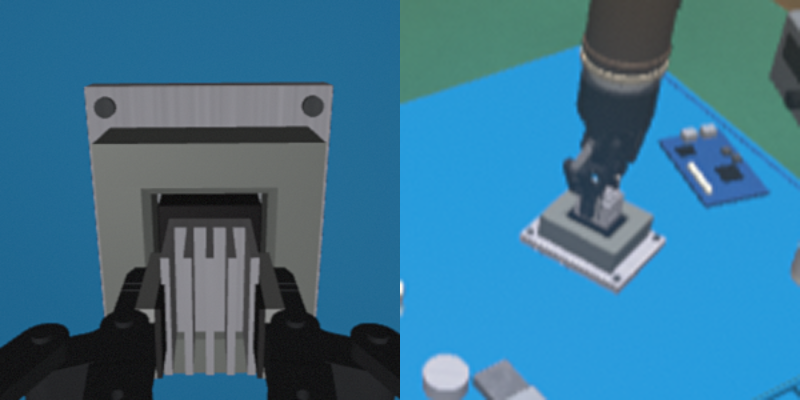

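It's seated: base top is 2.0 mm above the block top, as it should be, and tilt is under 0.2°. The push on the stops is about 9 N. I'll firm it up a little and ease the sideways load.

```bash
python3 -m crank '[[[-0.03,-0.01,-0.1],0,1.5],[[-0.06,-0.02,-0.15],0,1.5],[[-0.06,-0.02,-0.2],0,1.5],[[-0.06,-0.02,-0.22],0,1.5],[[-0.06,-0.02,-0.22],0,1.5],[[-0.06,-0.02,-0.22],0,1.5],[[-0.06,-0.02,-0.22],0,1.5]]' 115
python3 - <<'E'
from h import *
from bench import r
p2,d2,m2,w2=snap('scene','sc_e'); pt,dt,mt,wt=snap('top','tp_e')
s=r.sense(); print(s['ee_pos'],s['wrist_force'],s['moment'],s['opening'],s['dq'].round(4))
cv2.imwrite('pics/e.png',np.hstack([p2[100:380,50:440],pt[90:370,110:500]]))
c=np.array([537,-201.8]);a=np.radians(14.2); ex=np.array([np.cos(a),np.sin(a)]); ey=np.array([-ex[1],ex[0]])
for w in (w2,wt):
  X=(w[...,:2]-c)@ex; Y=(w[...,:2]-c)@ey
  for sg in(1,-1):
    k=(abs(X)<47)&(sg*Y>50)&(sg*Y<100)&(w[...,2]>80)&(w[...,2]<115)
    q=np.stack([sg*Y[k],w[k][:,2]],-1); print(sg,k.sum(),np.percentile(q,[5,95],axis=0).ravel() if k.any() else 0)
E
```

```text
time: 15.25
ee_pos: [541.7, 236.4, 68.3]
ee_rot: [-0.563, 3.087, 0.005]
wrist_force: [-6.8, -3.6, 23.4]
opening: 26.1
[541.6796866  236.35266991  68.32906598] [-5.22246392 -2.3997022  22.98730875] [-0.73604588  1.43127108  0.01637675] 26.251518994723916 [-0.0005 -0.0001  0.0003  0.0014  0.0017  0.0003 -0.0008]
1 271 [ 63.21449828  81.69706144  76.19076995 104.84960461]
-1 43 [ 70.38635582  98.56984129  74.95392052 106.76858723]
1 88 [ 62.95613078  82.4708973   75.74836301 106.93277283]
-1 156 [ 64.88547403  81.68528058  76.31835205 106.3799832 ]
```

View pics/e.png

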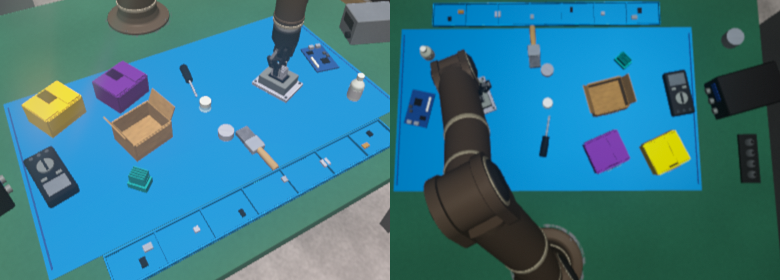

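The module is pressed flat at about 23 N total, roughly 14 N of it on the stops. The flaps are open and the bystanders undisturbed, so I'm handing in.

```bash
python3 - <<'E'
from bench import r, order
s=r.sense(); print(s['time'],s['ee_pos'],s['wrist_force'])
print(order.finish_job())
E
```

```text
15.35 [541.6796866  236.35266991  68.32906598] [-5.22246392 -2.3997022  22.98730875]
the job is handed in; nothing more can be done
None
```

I folded both carton flaps back past upright, moved the power module into the nest, and handed the job in at 15.4 s with the gripper still holding the module pressed down. No verdict is reported.

- **Flaps:** both measured at about 2.0 rad after folding. They were still leaning outward in the last scene and top pictures.
- **Seating:** before the last small increase in push, the module's base top was 2.0 mm above the block's top, as it should be when on the stops, and tilted less than 0.2°. The tool height did not change after that.
- **Push:** the wrist read about 23 N up, so the push on the stops beyond the 10 N spring is about 14 N, well under 40 N.
- **Sideways load:** about 5–7 N remains from pressing; trying to ease it only partly worked.
- **Gripping:** the fingertips touched the module's base top as they closed, at about 6 N. The module stayed level in the grip.
- **Other things:** the bystanders and look-alikes look undisturbed in the pictures; I did not measure their positions.

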